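# Make up the stirring kit and the sampling kit

## Task

Make up the two kits for the next run from the stock standing on the bench. Stirring kit, in the three-pocket tray: the small round amber bottle in the middle pocket, with the white beaker and the metal boss head (rod clamp) in the two end pockets, either way round; sampling kit, in the two-pocket tray: the square jar in the larger pocket and the little vial in the narrower one. Stand everything upright on the pocket floors, set the glass down rather than dropping it, and leave the large bottle and the safety glasses where they are.

Things in the scene. Friction and masses are not known exactly. Their poses are not given: they have to be found in the camera images.
- tray3: Stirring-kit tray: low white plastic tray, fixed to the bench, with three equal pockets in a row along its y axis. Outside 92 (x) by 268 (y) by 18 high; walls and dividers 4 thick, floor 4 thick (so walls stand 14 above the floor). Each pocket is 84 by 84 inside. Origin: centre of the underside, z up. Pocket centres, in the tray's frame: x 0, y -88, 0 and +88, floor at z 4. At each short end a small carrying lip sticks out 11. (Sizes in mm.)
- tray2: Sampling-kit tray: the shorter white tray, fixed to the bench, with one larger and one narrower pocket in a row along its y axis. Outside 92 (x) by 150 (y) by 18 high; walls, divider and floor 4 thick. Larger pocket 84 by 84 inside, centre at x 0, y -29; narrower pocket 84 (x) by 54 (y), centre at x 0, y +44; floor at z 4 (tray's frame). Origin: centre of the underside, z up. Carrying lips as on the other tray. (Sizes in mm.)
- round_bottle: Small round amber glass bottle, 0.24 kg, body 56 in diameter up to z 52, shoulder narrowing to a neck 32 in diameter at z 68, black ribbed screw cap 38 in diameter from z 76 to the top at z 98 (ribs and bottom ring, 1 proud, are not felt). Paper label. All five stock things start upright on the bench (z 0), on a thin blue-grey mat that is not felt. Origin: centre of the underside, z up. Best taken by the cap. (Sizes in mm.)
- square_jar: Square amber glass jar, 0.22 kg, body 54 by 54 (sides along its x and y) up to z 52, sloping shoulder from 50 across at z 52 to the neck (40 in diameter) at z 60, round black screw cap 44 in diameter from z 66 to the top at z 88. Origin: centre of the underside, z up. Best taken by the cap. (Sizes in mm.)
- vial: Little round amber glass vial, 0.04 kg, body 28 in diameter up to z 32, shoulder to a neck 17 in diameter at z 38, black cap 23 in diameter from z 46 to the top at z 60. The smallest of the glass. Origin: centre of the underside, z up. Can be taken across body and cap from above. (Sizes in mm.)
- boss_head: Boss head (rod clamp): cast aluminium block 50 (x) by 30 (y) by 38 high with two rod slots, and a black thumbscrew, 18 in diameter, at each x end; 72 long over the screws; 0.13 kg. Origin: centre of the underside; x along the screws, z up. It stands as it should lie in the tray. Take it from above across y by the solid web in the middle (14 wide in x, full height). (Sizes in mm.)
- beaker: Empty white plastic beaker, 50 in diameter (48 at the foot), 70 high, wall 2.5, small spout at the rim on its x side (sticks out 6, not felt); 0.04 kg. Origin: centre of the underside, z up. Can be taken from above across its full width. (Sizes in mm.)
- big_bottle: Large round amber bottle with a blue cap, 86 in diameter, 180 high, standing at one side of the work; not part of either kit, leave it. Origin: centre of the underside. On the other side stands a fixed lab jack with a cork plate, 104 square and 85 high, not listed. (Sizes in mm.)
- safety_glasses: Pair of safety glasses, black temples and clear lenses, folded, about 55 (x) by 145 (y), 46 high, lying beyond the stock; leave them. Origin: on the bench under the middle of the lens front; the rest lies to its +x. (Sizes in mm.)
Not all that is in view belongs to the job. Leave any green or pink look-alike of the beaker alone. What is shaped like the vial but blue or purple is not meant.

How it is judged:
By the outcome, as a careful person would: the job done as asked, in the order asked, and still so for the second after the job is handed in, with the robot touching nothing.
It also fails if it takes over 128 s, if anything falls off the work surface, if the arm or the gripper's body presses on something with over 40 N, if the wrist force passes 120 N, or if a joint passes its speed limit or range.

## Robot

A 7-joint arm with a two-finger parallel gripper is mounted at the origin on the work surface. World frame = base frame: x ahead of the robot, y to its left, z up, the work surface at z = 0. Lengths are in m, angles in rad, forces in N, time in s.
With the tool pointing down it reaches from about 0.425 to 0.925 m from the base axis. Payload 6.8 kg.
Tool frame: the origin (TCP) lies on the centre line of the jaws, within the pads' length; the fingertips stand 17 mm ahead of it and the grasp point (between the pads) lies 2 mm behind it; z points along the fingers, x is the direction in which the jaws open and shut, and the axes are right-handed (so a half turn about z gives the same grasp; the last joint's range is limited). The gripper opens to 85 mm and grips with 20 to 120 N. Pads are 22 mm wide; open, the fingers measure 114 mm over their backs; the gripper's body (76 mm by 85 mm) begins 54 mm behind the grasp point. The pads swing forward as they close: fully open they stand 13 mm farther back than shut.
Start: joints at [1.19, 0.477, 0.022, 1.555, -0.011, 1.109, -0.083], TCP at [0.182, -0.65, 0.224] pointing down, gripper open.
Joint ranges: [-2.96, 2.96], [-0.34, 2.1], [-1.41, 1.46], [0.24, 2.44], [-1.37, 4.51], [0.17, 1.92], [-2.96, 2.96]. Speed limits (rad/s): [2.39, 2.39, 3.14, 3.14, 3.14, 3.14, 3.14].

## Interface

Orientations are given as a rotation vector (axis times angle).
In Python, from bench import r gives the robot as it stands.
- The arm moves only by the tool arm_command, never from a script. Its argument "increments" is a list of rows, each a list of 3 entries, a list of its own where there are three numbers: the shift along the world's x, y, z in m, then the turn, a rotation vector about the world's x, y, z in rad, then the opening in per cent of the stroke, from 0 (shut) to 100 (fully open). A call has 1 to 10 rows; each row is the pose to reach, as a shift and turn from the pose commanded when the call began; what a row does not reach only later rows make up. A row lasts 1/10 s, in which the tool goes at most 50 mm and 8.59 degrees, less where a joint would pass 70% of its speed; a pose out of reach is approached as far as the arm can. A call with a gripper value outside its range is refused whole. The fingers move at their own pace and stop on an object; "newtons" is the grip in N (left out, the last holds). Time passes only in rows, so rows that repeat a pose let the fingers close. It gives the time, the measured TCP pose, the force and the opening at its end, in the units of the state.
- r.get_obs(): the state, without advancing time (a new reading comes with each control period).
- r.grab_frame(name): name is "scene" or "top" or "wrist"; returns the picture (400x640x3 uint8, blue, green, red); there is no depth.
- r.camera_model(name): a dict with "camera_matrix" (3x3 intrinsics, pixels), "camera_from_world" (4x4, takes a point from world to camera coordinates). Camera axes: x right, y down, z forward; pixel columns grow to the right and rows downward; lengths in m; the calibration is good to about 2 mm. A picture is of the moment at which its call begins: read the wrist's pose just before it. camera_model takes no time and is no camera call; for the wrist camera it gives the pose at the moment of the call.
- r.hand_in(): hands the job in, once; it reports no verdict.
The state is a dict: "clock": time; "joints": joint angles; "qvel": joint speeds; "tau": joint torques, N m; "tcp_pos": TCP position; "orientation": TCP orientation; "contact_force": force on the tool from outside, world axes, zero at the start; "moment": the same for the moment, N m; "grip_width": finger opening in m.
Only numpy, scipy, OpenCV 4.12 (cv2) and the standard library are available. Lean on these libraries where they do the work, as an engineer would, in place of code of your own. Each camera call takes 0.05 s, during which the arm holds its last target. There are 200 camera calls.

## Working session

There is one attempt and no reset: what is moved stays moved. The work goes in short steps, Python scripts to look and compute and a tool call to move; the robot and the scene stay as the last step left them, time stands still between calls to the robot, and variables do not carry over. Pictures are saved under pics/ and viewed, about 12 in all and at most 16, crops included, and the job is handed in when it is done.

Besides the shell and the picture viewer there is one more tool, called after "Request:" as name([rows], argument=value, ...), one row to a line, values as JSON. arm_command: Moves the arm, as the interface text tells. Its arguments: {"type":"object","properties":{"increments":{"type":"array","items":{"type":"array"}},"newtons":{"type":"number"}},"required":["increments"]}

```bash
ls; mkdir -p pics; python3 - <<'E'
from bench import r
import cv2,numpy as np
np.set_printoptions(precision=4,suppress=True)
for n in("top","scene"):
    f=r.grab_frame(n);cv2.imwrite(f"pics/{n}0.png",f)
    m=r.camera_model(n);print(n,m["camera_matrix"],m["camera_from_world"])
o=r.get_obs();print(o)
E
```

```text
pics
top [[458.6932   0.     315.5478]
 [  0.     458.6932 200.9818]
 [  0.       0.       1.    ]] [[-0.0281 -0.9996  0.0001 -0.0081]
 [-0.9832  0.0276 -0.1805  0.6433]
 [ 0.1804 -0.0052 -0.9836  1.2477]
 [ 0.      0.      0.      1.    ]]
scene [[431.0452   0.     306.0335]
 [  0.     431.0452 194.1282]
 [  0.       0.       1.    ]] [[-0.7864  0.6177 -0.0001  0.4863]
 [ 0.5371  0.6836 -0.4943 -0.3292]
 [-0.3053 -0.3888 -0.8693  1.3691]
 [ 0.      0.      0.      1.    ]]
{'clock': 0.1, 'joints': array([ 1.1899,  0.4777,  0.0223,  1.5563, -0.0115,  1.1093, -0.0831]), 'qvel': array([ 0.0009, -0.0008,  0.0017, -0.0027, -0.0021,  0.001 , -0.0021]), 'tau': array([  0.0041, -59.776 ,   1.613 , -28.1955,   0.0127,   0.005 ,
        -0.    ]), 'tcp_pos': array([ 0.1817, -0.6495,  0.2227]), 'orientation': array([-2.5022,  1.8982,  0.0021]), 'contact_force': array([-0.5766,  0.1021,  0.1986]), 'moment': array([ 0.0149, -0.0007,  0.0534]), 'grip_width': 0.085395833682521}
```

View pics/top0.png

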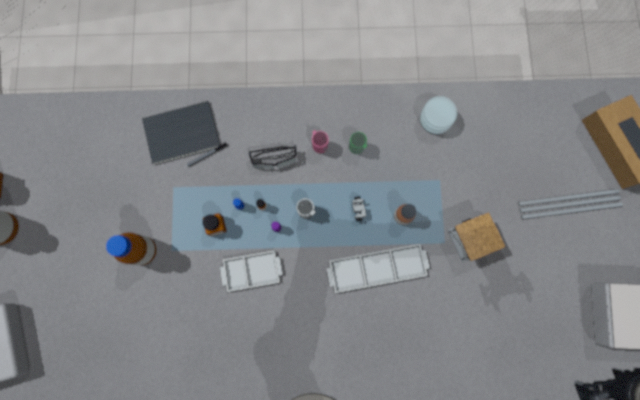

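View pics/scene0.png

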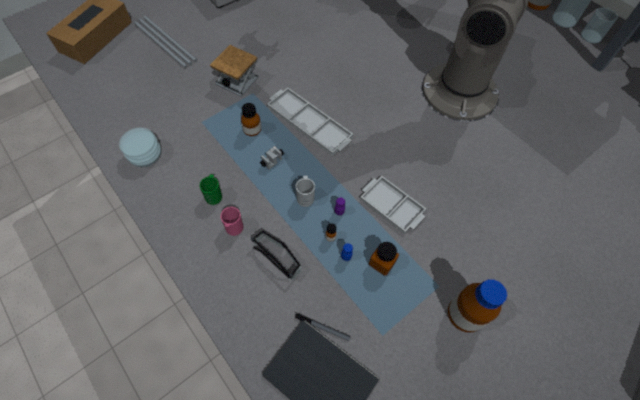

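The top view shows the stock on the mat:
- Round bottle at (406,213).
- Boss head at (359,208).
- White beaker at (305,208). The pink (320,141) and green (358,143) ones are decoys.
- Vial candidates at (261,204), amber with black cap, (239,203), blue, and (277,227), purple. The amber one fits the description.
- Square jar at (213,224). Its tray2 is at (251,271) and tray3 is at (378,268).

Next I'll take an enlarged crop of each view to confirm.

```bash
cat > h.py <<'E'
from bench import r
import cv2,numpy as np
np.set_printoptions(precision=4,suppress=True)
def cast(n,px,z,m=None):
    "pixels -> world points on the plane at height z"
    m=m or r.camera_model(n);K,T=m["camera_matrix"],m["camera_from_world"]
    R,t=T[:3,:3],T[:3,3];c=-R.T@t
    p=np.atleast_2d(np.asarray(px,float));d=np.c_[p,np.ones(len(p))]@np.linalg.inv(K).T@R
    return c+d*((z-c[2])/d[:,2])[:,None]
E
python3 - <<'E'
from h import *
t=cv2.imread("pics/top0.png");s=cv2.imread("pics/scene0.png")
a=cv2.resize(t[175:305,180:445],None,fx=3,fy=3,interpolation=cv2.INTER_CUBIC)
cv2.imwrite("pics/top_c.png",a)
g=cv2.cvtColor(t,cv2.COLOR_BGR2HSV)
m=((g[...,2]>150)&(g[...,1]<40)).astype(np.uint8)*255
m=cv2.morphologyEx(m,cv2.MORPH_CLOSE,np.ones((7,7)))
for c in cv2.findContours(m[240:300,200:445],cv2.RETR_EXTERNAL,2)[0]:
    if cv2.contourArea(c)<200: continue
    c=c+[200,240]; q=cast("top",c[:,0],.018)
    (cx,cy),sz,an=cv2.minAreaRect((q[:,:2]*1000).astype(np.float32));print("tray",cv2.boundingRect(c),cx,cy,sz,an)
E
```

```text
tray (327, 248, 102, 45) 450.4112548828125 -198.88624572753906 (90.78697967529297, 288.9859924316406) 8.716110229492188
tray (219, 248, 63, 44) 459.85247802734375 167.07540893554688 (105.99910736083984, 173.967041015625) 8.751045227050781
```

View pics/top_c.png

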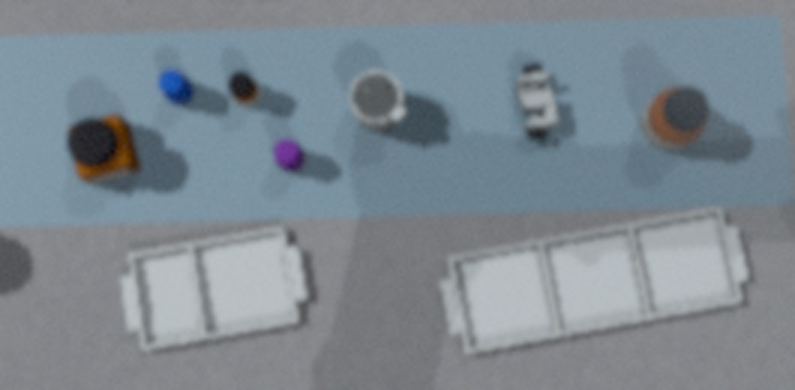

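The crop confirms it: the amber vial with the black cap is at (242,85) in the crop, flanked by the blue one (175,85) and the purple one (288,155). The white beaker is at (376,98). tray2's larger pocket is its right (-y) one. Now rough positions, then I move.

```bash
python3 - <<'E'
from h import *
f=lambda p,z:print(cast("top",np.array(p)/3.+[179.7,174.7],z))
for n,p,z in[("round",[[686,108]],.098),("boss",[[537,100],[532,68],[540,134]],.03),("beaker",[[376,98]],.07),("vial",[[242,85]],.06),("jar",[[92,142]],.088),("tray3 TL TR BR BL",[[448,260],[722,210],[743,303],[466,352]],.018),("tray2",[[125,257],[287,228],[301,322],[145,350]],.018)]:print(n);f(p,z)
m=r.camera_model("wrist");T=np.linalg.inv(m["camera_from_world"]);print(m["camera_matrix"],T)
E
```

```text
round
[[ 0.6012 -0.2803  0.098 ]]
boss
[[ 0.6237 -0.151   0.03  ]
 [ 0.6554 -0.1475  0.03  ]
 [ 0.5905 -0.1523  0.03  ]]
beaker
[[0.6233 0.004  0.07  ]]
vial
[[0.641  0.1308 0.06  ]]
jar
[[0.5865 0.2657 0.088 ]]
tray3 TL TR BR BL
[[ 0.4731 -0.0601  0.018 ]
 [ 0.5135 -0.3253  0.018 ]
 [ 0.4247 -0.3391  0.018 ]
 [ 0.3864 -0.0742  0.018 ]]
tray2
[[0.4847 0.2486 0.018 ]
 [0.508  0.0934 0.018 ]
 [0.4187 0.0812 0.018 ]
 [0.3968 0.2289 0.018 ]]
[[305.9307   0.     322.3371]
 [  0.     305.9307 196.0595]
 [  0.       0.       1.    ]] [[ 0.2694 -0.9131 -0.3059  0.2607]
 [-0.963  -0.2559 -0.0844 -0.6278]
 [-0.0013  0.3173 -0.9483  0.3729]
 [ 0.      0.      0.      1.    ]]
```

Request:
arm_command([
  [[0.03,0.03,0.05],[0,0,0.14],100],
  [[0.06,0.06,0.09],[0,0,0.28],100],
  [[0.09,0.09,0.1],[0,0,0.42],100],
  [[0.12,0.12,0.1],[0,0,0.56],100],
  [[0.15,0.15,0.1],[0,0,0.7],100],
  [[0.18,0.18,0.1],[0,0,0.84],100],
  [[0.21,0.21,0.1],[0,0,0.98],100],
  [[0.24,0.24,0.1],[0,0,1.12],100],
  [[0.27,0.27,0.1],[0,0,1.26],100],
  [[0.3,0.3,0.1],[0,0,1.4],100],
], newtons=30)

```text
clock: 1.1
tcp_pos: [0.4826, -0.3486, 0.3233]
orientation: [-3.137, -0.169, 0.001]
contact_force: [0.4, -0.8, 0.2]
grip_width: 0.0856
```

Request:
arm_command([
  [[0.02,0.04,-0.03],[0,0,0.042],100],
  [[0.047,0.08,-0.06],[0,0,0.042],100],
  [[0.047,0.1,-0.075],[0,0,0.042],100],
  [[0.047,0.1,-0.075],[0,0,0.042],100],
  [[0.047,0.1,-0.075],[0,0,0.042],100],
])

```text
clock: 1.6
tcp_pos: [0.5285, -0.2495, 0.2479]
orientation: [-3.133, -0.228, 0.002]
contact_force: [-0.9, -0.2, 0.1]
grip_width: 0.0855
```

```bash
python3 - <<'E'
from h import *
import pickle
m=r.camera_model("wrist");f=r.grab_frame("wrist");cv2.imwrite("pics/w1.png",f);pickle.dump(m,open("w1.pkl","wb"))
print(r.get_obs()["tcp_pos"],r.get_obs()["orientation"],np.linalg.inv(m["camera_from_world"])[:3,3])
E
```

```text
[ 0.5286 -0.2509  0.2487] [ 3.133   0.2248 -0.0005] [ 0.5172 -0.1689  0.3982]
```

View pics/w1.png

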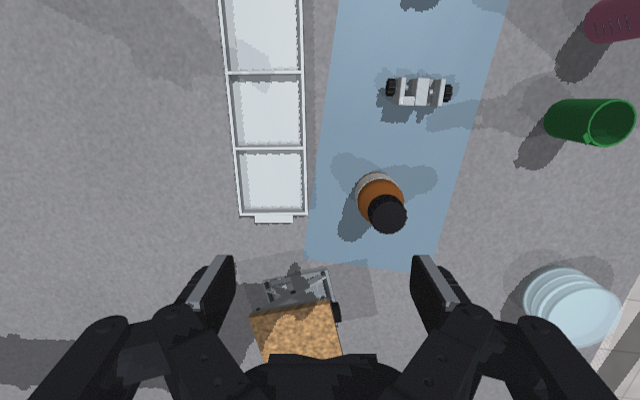

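The wrist view shows the round bottle's cap at about (388,214), the boss head at (420,92), and tray3's dividers at rows 73 and 149 with its end wall at row 215.

```bash
python3 - <<'E'
from h import *
import pickle
m=pickle.load(open("w1.pkl","rb"));f=cv2.imread("pics/w1.png")
k=(f[185:245,355:420].max(2)<50).astype(np.uint8)
c=max(cv2.findContours(k,0,2)[0],key=cv2.contourArea)+[355,185]
print("cap blob",cv2.boundingRect(c),cv2.minEnclosingCircle(c))
q=cast("wrist",[(388.5,214.5)],.098,m);print("cap top",q)
(x,y),R=cv2.minEnclosingCircle(c);print("cap z.09",cast("wrist",[(x,y)],.09,m),"diam",np.ptp(cast("wrist",[(x-R,y),(x+R,y)],.09,m)[:,0]))
L=cast("wrist",[(228,73),(302,73),(236,149),(304,148),(240,215),(306,215)],.018,m);print(L)
g=cv2.cvtColor(f,cv2.COLOR_BGR2HSV)
t=((g[:230,210:312,2]>140)&(g[:230,210:312,1]<45)).astype(np.uint8)
t=cv2.morphologyEx(t,cv2.MORPH_CLOSE,np.ones((7,7)))
c=max(cv2.findContours(t,0,1)[0],key=cv2.contourArea)+[210,0]
for row in (30,50,100,120,170,190):
    xs=c[c[:,0,1]==row][:,0,0];e=cast("wrist",[(xs.min(),row),(xs.max()+1,row)],.018,m);print(row,xs.min(),xs.max(),e[:,:2].ravel())
for u in((389,88),(449,93),(405,92),(440,92)):print(cast("wrist",[u],.026,m))
E
```

```text
cap blob (368, 195, 39, 39) ((386.5, 213.5), 19.91240692138672)
cap top [[ 0.6035 -0.2785  0.098 ]]
cap z.09 [[ 0.6034 -0.2805  0.09  ]] diam 0.04264894635778904
[[ 0.4057 -0.1623  0.018 ]
 [ 0.4903 -0.1499  0.018 ]
 [ 0.4198 -0.2492  0.018 ]
 [ 0.5035 -0.2357  0.018 ]
 [ 0.4301 -0.3373  0.018 ]
 [ 0.5175 -0.3244  0.018 ]]
30 210 302 [ 0.3838 -0.1207  0.4859 -0.1057]
50 223 303 [ 0.3989 -0.1389  0.4895 -0.1256]
100 210 304 [ 0.386  -0.1953  0.4975 -0.1789]
120 210 304 [ 0.3866 -0.2185  0.5004 -0.2018]
170 210 306 [ 0.3885 -0.2809  0.5108 -0.263 ]
190 210 306 [ 0.3893 -0.3078  0.5143 -0.2895]
[[ 0.5916 -0.1517  0.026 ]]
[[ 0.6611 -0.147   0.026 ]]
[[ 0.6107 -0.1533  0.026 ]]
[[ 0.6506 -0.1475  0.026 ]]
```

Request:
arm_command([
  [[0.04,-0.02,-0.03],[0,0,0],100],
  [[0.0745,-0.03,-0.06],[0,0,0],100],
  [[0.0745,-0.03,-0.09],[0,0,0],100],
  [[0.0745,-0.03,-0.115],[0,0,0],100],
  [[0.0745,-0.03,-0.14],[0,0,0],100],
  [[0.0745,-0.03,-0.155],[0,0,0],100],
  [[0.0745,-0.03,-0.163],[0,0,0],100],
  [[0.0745,-0.03,-0.163],[0,0,0],80],
  [[0.0745,-0.03,-0.163],[0,0,0],60],
  [[0.0745,-0.03,-0.163],[0,0,0],50],
], newtons=40)

```text
clock: 2.65
tcp_pos: [0.6043, -0.2805, 0.0871]
orientation: [3.132, 0.226, 0.003]
contact_force: [0.5, 0.4, 0.7]
grip_width: 0.0441
```

Request:
arm_command([
  [[0,0,0],[0,0,0],45],
  [[0,0,0],[0,0,0],35],
  [[0,0,0],[0,0,0],25],
  [[0,0,0],[0,0,0],25],
  [[0,0,0],[0,0,0],25],
  [[0,0,0],[0,0,0],25],
], newtons=40)

```text
clock: 3.25
tcp_pos: [0.6042, -0.2803, 0.0872]
orientation: [3.132, 0.226, 0.003]
contact_force: [-0.8, 0.6, 4.7]
grip_width: 0.0344
```

Request:
arm_command([
  [[0,0,0],[0,0,0],25],
  [[0,0,0],[0,0,0],25],
])

```text
clock: 3.45
tcp_pos: [0.6042, -0.2803, 0.0872]
orientation: [3.132, 0.226, 0.003]
contact_force: [0.0, -0.0, 5.5]
grip_width: 0.0341
```

```bash
python3 - <<'E'
from h import *
f=r.grab_frame("wrist");s=r.grab_frame("scene")
s=cv2.resize(s[60:180,190:330],None,fx=3.33,fy=3.33)
cv2.imwrite("pics/w2.png",np.vstack([f[150:,100:540],cv2.resize(s,(440,340))]));print(r.get_obs()["grip_width"],r.get_obs()["contact_force"])
E
```

```text
0.03436759076287037 [-1.3918  0.1004  4.9499]
```

View pics/w2.png

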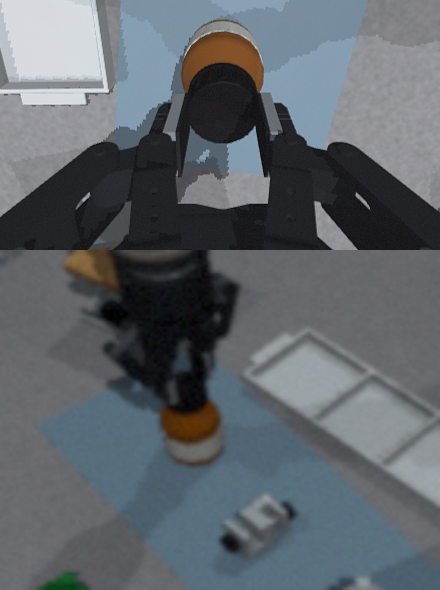

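Request:
arm_command([
  [[0,0,0.005],[0,0,0],25],
  [[0,0,0.02],[0,0,0],25],
  [[0,0,0.04],[0,0,0],25],
  [[0,0,0.06],[0,0,0],25],
  [[0,0,0.06],[0,0,0],25],
  [[0,0,0.06],[0,0,0],25],
])

```text
clock: 4.15
tcp_pos: [0.6034, -0.2801, 0.146]
orientation: [3.133, 0.226, 0.001]
contact_force: [0.2, -0.0, -3.5]
grip_width: 0.0345
```

Request:
arm_command([
  [[-0.015,0.008,0],[0,0,0],25],
  [[-0.035,0.019,0],[0,0,0],25],
  [[-0.06,0.032,0],[0,0,0],25],
  [[-0.09,0.048,0],[0,0,0],25],
  [[-0.115,0.062,0],[0,0,0],25],
  [[-0.137,0.073,0],[0,0,0],25],
  [[-0.151,0.081,0],[0,0,0],25],
  [[-0.151,0.081,0],[0,0,0],25],
  [[-0.151,0.081,0],[0,0,0],25],
])

```text
clock: 5.05
tcp_pos: [0.4523, -0.1992, 0.1452]
orientation: [-3.133, -0.226, 0.001]
contact_force: [1.0, 0.6, -2.2]
grip_width: 0.0342
```

```bash
python3 - <<'E'
from h import *
f=r.grab_frame("wrist");cv2.imwrite("pics/w3.png",f)
o=r.get_obs();print(o["grip_width"],o["contact_force"],o["tcp_pos"])
E
```

```text
0.03450796692532675 [-0.726  -1.0065 -2.6663] [ 0.4529 -0.1994  0.1454]
```

View pics/w3.png

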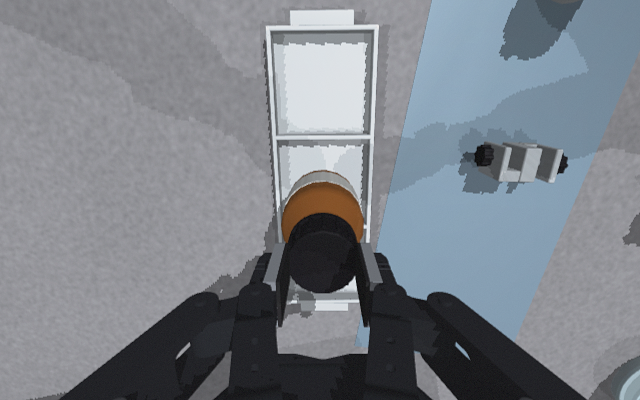

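The bottle is held upright (cap at (324,262)) and centred across tray3. The tray's far end wall is at row 27 and its divider at row 138, so I'll check the tray centre from those.

```bash
python3 - <<'E'
from h import *
q=cast("wrist",[(266,27),(378,27),(275,138),(372,136)],.018)[:,:2];print(q)
a=np.radians(8.6);y=np.array([-np.sin(a),np.cos(a)])
print((q[0]+q[1])/2-.134*y,(q[2]+q[3])/2-.044*y)
print(cast("wrist",[(483,155),(564,161),(500,158),(556,163)],.025))
E
```

```text
[[ 0.3893 -0.0748]
 [ 0.4788 -0.0618]
 [ 0.4049 -0.1623]
 [ 0.4909 -0.148 ]]
[ 0.4541 -0.2008] [ 0.4545 -0.1987]
[[ 0.5911 -0.1496  0.025 ]
 [ 0.6648 -0.1444  0.025 ]
 [ 0.607  -0.15    0.025 ]
 [ 0.6584 -0.1472  0.025 ]]
```

Request:
arm_command([
  [[0.001,0,-0.015],[0,0,0],25],
  [[0.001,0,-0.03],[0,0,0],25],
  [[0.001,0,-0.042],[0,0,0],25],
  [[0.001,0,-0.048],[0,0,0],25],
  [[0.001,0,-0.05],[0,0,0],25],
  [[0.001,0,-0.052],[0,0,0],25],
  [[0.001,0,-0.053],[0,0,0],25],
  [[0.001,0,-0.053],[0,0,0],25],
  [[0.001,0,-0.053],[0,0,0],25],
])

```text
clock: 6.0
tcp_pos: [0.4536, -0.1991, 0.093]
orientation: [3.133, 0.226, 0.001]
contact_force: [-0.0, 0.0, -1.0]
grip_width: 0.0341
```

Request:
arm_command([
  [[0,0,-0.001],[0,0,0],25],
  [[0,0,-0.001],[0,0,0],25],
  [[0,0,-0.002],[0,0,0],25],
  [[0,0,-0.002],[0,0,0],25],
])

```text
clock: 6.4
tcp_pos: [0.4536, -0.1992, 0.0912]
orientation: [3.133, 0.226, 0.0]
contact_force: [-2.0, 0.8, 4.1]
grip_width: 0.0342
```

Request:
arm_command([
  [[0,0,0],[0,0,0],50],
  [[0,0,0],[0,0,0],70],
  [[0,0,0],[0,0,0],80],
  [[0,0,0.02],[0,0,0],80],
  [[0,0,0.06],[0,0,0],80],
  [[0,0,0.1],[0,0,0],90],
  [[0.03,0.03,0.14],[0,0,0],100],
  [[0.06,0.06,0.16],[0,0,0],100],
  [[0.09,0.09,0.16],[0,0,0],100],
  [[0.12,0.12,0.16],[0,0,0],100],
])

```text
clock: 7.4
tcp_pos: [0.5754, -0.0776, 0.2522]
orientation: [3.133, 0.225, 0.005]
contact_force: [0.4, -1.2, -0.2]
grip_width: 0.0855
```

Request:
arm_command([
  [[0.026,0.019,0],[0,0,0],100],
  [[0.026,0.019,0],[0,0,0],100],
  [[0.026,0.019,0],[0,0,0],100],
])

```text
clock: 7.7
tcp_pos: [0.5993, -0.0597, 0.2501]
orientation: [-3.133, -0.228, 0.002]
contact_force: [-0.4, -0.6, 0.4]
grip_width: 0.0858
```

```bash
python3 - <<'E'
from h import *
import pickle
m=r.camera_model("wrist");f=r.grab_frame("wrist");cv2.imwrite("pics/w4.png",f);pickle.dump(m,open("w4.pkl","wb"))
o=r.get_obs();print(o["tcp_pos"],o["orientation"],o["contact_force"])
E
```

```text
[ 0.5987 -0.0608  0.2501] [ 3.1331  0.2252 -0.002 ] [-0.2035 -0.4725 -0.9048]
```

View pics/w4.png

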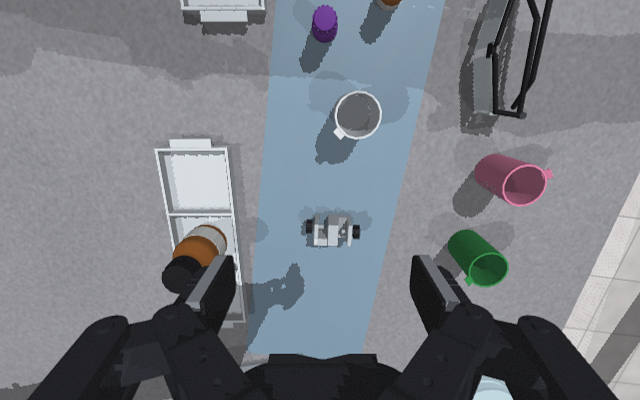

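The bottle stands in the middle pocket. The beaker rim is centred at about (358,115), the boss head is at (333,230) with its web at about (336,232), and the purple vial at (325,22) stays alone.

```bash
python3 - <<'E'
from h import *
import pickle
m=pickle.load(open("w4.pkl","rb"))
print("beaker",cast("wrist",[(358,115),(334,115),(382,115),(358,91),(358,139)],.07,m))
print("boss screws",cast("wrist",[(310,227),(356,233)],.022,m),"top",cast("wrist",[(333,231),(342,219),(341,247)],.038,m))
E
```

```text
beaker [[ 0.6276  0.0054  0.07  ]
 [ 0.6028  0.0018  0.07  ]
 [ 0.6525  0.0091  0.07  ]
 [ 0.6233  0.0288  0.07  ]
 [ 0.6321 -0.0191  0.07  ]]
boss screws [[ 0.5959 -0.1503  0.022 ]
 [ 0.6589 -0.1501  0.022 ]] top [[ 0.6258 -0.1443  0.038 ]
 [ 0.6346 -0.126   0.038 ]
 [ 0.6399 -0.1657  0.038 ]]
```

Request:
arm_command([
  [[0.02,0.045,-0.02],[0,0,0],100],
  [[0.028,0.0655,-0.06],[0,0,0],100],
  [[0.028,0.0655,-0.1],[0,0,0],100],
  [[0.028,0.0655,-0.14],[0,0,0],100],
  [[0.028,0.0655,-0.175],[0,0,0],100],
  [[0.028,0.0655,-0.2],[0,0,0],100],
  [[0.028,0.0655,-0.21],[0,0,0],100],
  [[0.028,0.0655,-0.21],[0,0,0],80],
  [[0.028,0.0655,-0.21],[0,0,0],60],
  [[0.028,0.0655,-0.21],[0,0,0],50],
], newtons=25)

```text
clock: 8.75
tcp_pos: [0.6284, 0.0052, 0.0427]
orientation: [3.133, 0.225, 0.004]
contact_force: [-0.5, -0.3, 2.6]
grip_width: 0.0488
```

Request:
arm_command([
  [[0,0,0],[0,0,0],45],
  [[0,0,0],[0,0,0],45],
  [[0,0,0],[0,0,0],45],
  [[0,0,0],[0,0,0],45],
  [[0,0,0.01],[0,0,0],45],
  [[0,0,0.03],[0,0,0],45],
  [[0,0,0.06],[0,0,0],45],
  [[0,0,0.06],[0,0,0],45],
])

```text
clock: 9.55
tcp_pos: [0.6306, 0.0061, 0.1057]
orientation: [-3.133, -0.226, -0.013]
contact_force: [0.6, 0.5, -0.2]
grip_width: 0.0487
```

Request:
arm_command([
  [[-0.015,-0.009,0],[0,0,0],45],
  [[-0.04,-0.025,0],[0,0,0],45],
  [[-0.07,-0.044,0],[0,0,0],45],
  [[-0.1,-0.063,0],[0,0,0],45],
  [[-0.13,-0.081,0],[0,0,0],45],
  [[-0.16,-0.1,0],[0,0,0],45],
  [[-0.1785,-0.112,0],[0,0,0],45],
  [[-0.1885,-0.118,0],[0,0,0],45],
  [[-0.1885,-0.118,0],[0,0,0],45],
  [[-0.1885,-0.118,0],[0,0,0],45],
])

```text
clock: 10.55
tcp_pos: [0.4402, -0.112, 0.1011]
orientation: [-3.133, -0.227, -0.003]
contact_force: [-0.6, -0.4, 0.1]
grip_width: 0.0486
```

```bash
python3 - <<'E'
from h import *
f=r.grab_frame("wrist");cv2.imwrite("pics/w5.png",f)
o=r.get_obs();print(o["grip_width"],o["contact_force"],o["tcp_pos"])
E
```

```text
0.04859526678138407 [ 0.3464  0.2817 -0.5953] [ 0.4405 -0.1117  0.101 ]
```

View pics/w5.png

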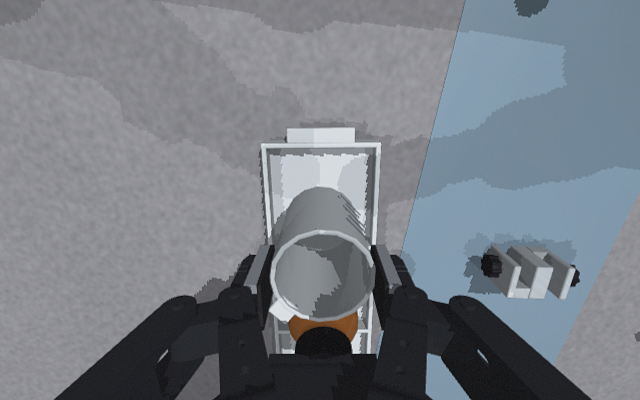

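The beaker is held and centred over the end pocket. Lowering it now.

Request:
arm_command([
  [[0,0,-0.015],[0,0,0],45],
  [[0,0,-0.03],[0,0,0],45],
  [[0,0,-0.042],[0,0,0],45],
  [[0,0,-0.05],[0,0,0],45],
  [[0,0,-0.053],[0,0,0],45],
  [[0,0,-0.054],[0,0,0],45],
  [[0,0,-0.055],[0,0,0],45],
  [[0,0,-0.055],[0,0,0],45],
])

```text
clock: 11.4
tcp_pos: [0.4389, -0.1124, 0.0466]
orientation: [3.133, 0.226, -0.0]
contact_force: [-3.5, 1.1, 8.3]
grip_width: 0.0488
```

Request:
arm_command([
  [[0,0,-0.001],[0,0,0],45],
  [[0,0,-0.001],[0,0,0],45],
  [[0,0,-0.001],[0,0,0],45],
])

```text
clock: 11.7
tcp_pos: [0.4389, -0.1124, 0.0464]
orientation: [3.132, 0.226, -0.0]
contact_force: [-6.7, 2.6, 21.9]
grip_width: 0.0485
```

Request:
arm_command([
  [[0,0,0.002],[0,0,0],45],
  [[0,0,0.002],[0,0,0],60],
  [[0,0,0.002],[0,0,0],75],
  [[0,0,0.002],[0,0,0],80],
  [[0,0,0.02],[0,0,0],80],
  [[0,0,0.05],[0,0,0],85],
  [[0,0,0.09],[0,0,0],100],
  [[0,0,0.14],[0,0,0],100],
  [[0.04,0,0.16],[0,0,-0.14],100],
  [[0.08,-0.01,0.16],[0,0,-0.28],100],
])

```text
clock: 12.7
tcp_pos: [0.5219, -0.1224, 0.2091]
orientation: [3.132, -0.222, 0.012]
contact_force: [0.4, -0.6, 0.9]
grip_width: 0.0854
```

Request:
arm_command([
  [[0.04,-0.01,0],[0,0,-0.14],100],
  [[0.07,-0.015,0],[0,0,-0.28],100],
  [[0.1,-0.02,0],[0,0,-0.42],100],
  [[0.108,-0.026,0],[0,0,-0.56],100],
  [[0.108,-0.026,0],[0,0,-0.7],100],
  [[0.108,-0.026,0],[0,0,-0.84],100],
  [[0.108,-0.026,0],[0,0,-0.98],100],
  [[0.108,-0.026,0],[0,0,-1.12],100],
  [[0.108,-0.026,0],[0,0,-1.26],100],
  [[0.108,-0.026,0],[0,0,-1.374],100],
])

```text
clock: 13.7
tcp_pos: [0.6267, -0.1485, 0.2041]
orientation: [2.282, -2.159, -0.001]
contact_force: [1.0, 0.0, 0.4]
grip_width: 0.0852
```

Request:
arm_command([
  [[0,0,-0.03],[0,0,0],80],
  [[0,0,-0.05],[0,0,0],80],
  [[0,0,-0.05],[0,0,0],80],
])

```text
clock: 14.0
tcp_pos: [0.6245, -0.1482, 0.1511]
orientation: [2.286, -2.15, -0.008]
contact_force: [-0.4, 0.1, -0.2]
grip_width: 0.0686
```

```bash
python3 - <<'E'
from h import *
import pickle
m=r.camera_model("wrist");f=r.grab_frame("wrist");cv2.imwrite("pics/w6.png",f);pickle.dump(m,open("w6.pkl","wb"))
o=r.get_obs();print(o["grip_width"],o["contact_force"],o["tcp_pos"],o["orientation"],o["joints"])
E
```

```text
0.06793448965403877 [-0.2687 -0.4287 -0.2193] [ 0.6258 -0.1483  0.1531] [ 2.2867 -2.1514 -0.0046] [ 0.2905  0.5056 -0.212   1.6869  0.1239  0.9658 -1.4766]
```

View pics/w6.png

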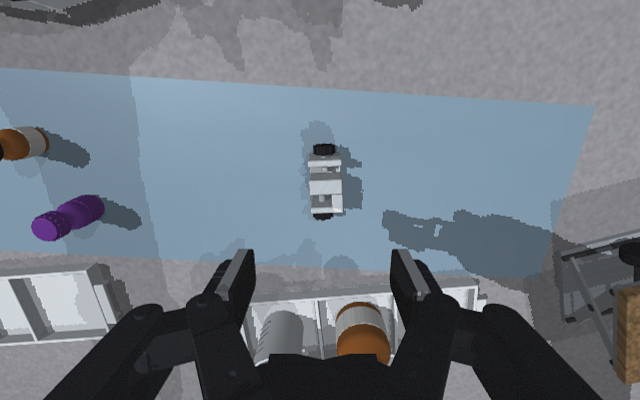

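The boss head lies square to the jaws: screws at (324,150) and (323,215), web at (325,186). The beaker and bottle stand in tray3.

```bash
python3 - <<'E'
from h import *
import pickle
m=pickle.load(open("w6.pkl","rb"))
print(cast("wrist",[(324,150),(322,215)],.02,m),cast("wrist",[(325,186),(309,186),(341,186)],.038,m))
E
```

```text
[[ 0.6564 -0.1477  0.02  ]
 [ 0.5917 -0.1498  0.02  ]] [[ 0.6273 -0.1504  0.038 ]
 [ 0.6264 -0.1361  0.038 ]
 [ 0.6282 -0.1647  0.038 ]]
```

Request:
arm_command([
  [[0.0005,-0.0015,-0.03],[0,0,0],80],
  [[0.0005,-0.0015,-0.06],[0,0,0],80],
  [[0.0005,-0.0015,-0.09],[0,0,0],80],
  [[0.0005,-0.0015,-0.11],[0,0,0],80],
  [[0.0005,-0.0015,-0.12],[0,0,0],80],
  [[0.0005,-0.0015,-0.126],[0,0,0],80],
  [[0.0005,-0.0015,-0.126],[0,0,0],65],
  [[0.0005,-0.0015,-0.126],[0,0,0],50],
  [[0.0005,-0.0015,-0.126],[0,0,0],35],
  [[0.0005,-0.0015,-0.126],[0,0,0],22],
], newtons=40)

```text
clock: 15.05
tcp_pos: [0.629, -0.1503, 0.0306]
orientation: [-2.286, 2.152, -0.004]
contact_force: [-0.3, 1.3, 4.2]
grip_width: 0.0192
```

Request:
arm_command([
  [[0,0,0],[0,0,0],20],
  [[0,0,0],[0,0,0],20],
  [[0,0,0],[0,0,0],20],
  [[0,0,0.01],[0,0,0],20],
  [[0,0,0.03],[0,0,0],20],
  [[0,0,0.06],[0,0,0],20],
  [[0,0,0.09],[0,0,0],20],
  [[0,0,0.12],[0,0,0],20],
  [[0,0,0.12],[0,0,0],20],
  [[0,0,0.12],[0,0,0],20],
])

```text
clock: 16.05
tcp_pos: [0.6278, -0.1502, 0.1501]
orientation: [-2.287, 2.152, -0.003]
contact_force: [-0.5, -0.1, -0.3]
grip_width: 0.0171
```

```bash
python3 - <<'E'
from h import *
import pickle
m=r.camera_model("wrist");f=r.grab_frame("wrist");cv2.imwrite("pics/w7.png",f);pickle.dump(m,open("w7.pkl","wb"))
o=r.get_obs();print(o["grip_width"],o["contact_force"],o["tcp_pos"],o["orientation"])
E
```

```text
0.01697181743737235 [-0.2594  0.3938  0.4423] [ 0.627  -0.1501  0.1488] [ 2.2877 -2.1529  0.    ]
```

View pics/w7.png

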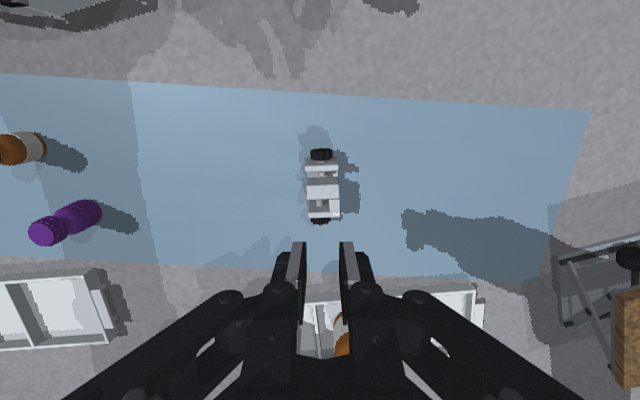

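The jaws closed to 17 mm without the boss head. It's still at (321,187), so it wasn't taken. I'll find out why from the projected TCP and fingertips, and whether the boss moved.

```bash
python3 - <<'E'
from h import *
import pickle
from scipy.spatial.transform import Rotation as Ro
m=pickle.load(open("w7.pkl","rb"))
print("after",cast("wrist",[(321,154),(320,221)],.02,m),cast("wrist",[(322,189)],.038,m))
o=r.get_obs();R=Ro.from_rotvec(o["orientation"]).as_matrix()
for n,mm in(("wrist",m),("scene",r.camera_model("scene"))):
  for d in(-.002,.0,.017):
    p=o["tcp_pos"]+R@[0,0,d];c=mm["camera_from_world"][:3,:3]@p+mm["camera_from_world"][:3,3];u=mm["camera_matrix"]@c;print(n,d,u[:2]/u[2])
s=r.grab_frame("scene");cv2.imwrite("pics/s8.png",cv2.resize(s[60:200,190:330],None,fx=4,fy=4,interpolation=2))
E
```

```text
after [[ 0.6571 -0.1475  0.02  ]
 [ 0.5902 -0.1504  0.02  ]] [[ 0.629  -0.1501  0.038 ]]
wrist -0.002 [321.7358 252.5854]
wrist 0.0 [321.7394 250.8197]
wrist 0.017 [321.7667 237.2659]
scene -0.002 [267.2343 127.9828]
scene 0.0 [267.2953 128.4716]
scene 0.017 [267.8064 132.5654]
```

View pics/s8.png

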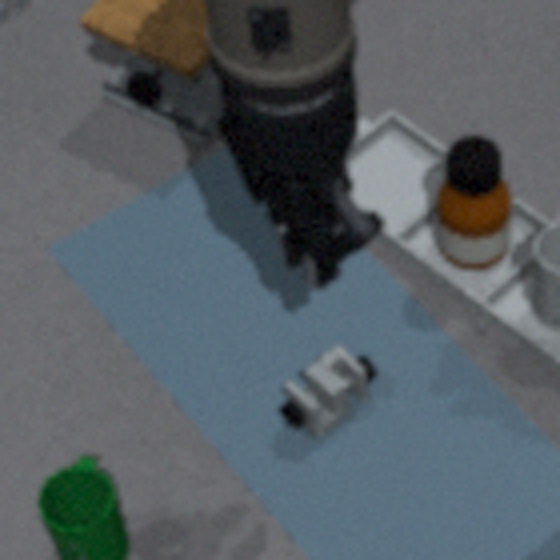

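Geometry agrees and the boss hasn't moved. In the pictures the opened tips stand nearly level with the TCP, so the grasp was too shallow: only the top edge was touched and it slipped. Retrying deeper, checking the width before lifting.

Request:
arm_command([
  [[0,0,-0.02],[0,0,0],75],
  [[0,0,-0.04],[0,0,0],75],
  [[0,0,-0.06],[0,0,0],75],
  [[0,0,-0.08],[0,0,0],75],
  [[0,0,-0.1],[0,0,0],75],
  [[0,0,-0.115],[0,0,0],75],
  [[0,0,-0.124],[0,0,0],75],
  [[0,0,-0.129],[0,0,0],75],
  [[0,0,-0.129],[0,0,0],75],
  [[0,0,-0.129],[0,0,0],75],
])

```text
clock: 17.15
tcp_pos: [0.6279, -0.1501, 0.0202]
orientation: [-2.287, 2.153, -0.001]
contact_force: [0.1, 0.0, -0.4]
grip_width: 0.0643
```

Request:
arm_command([
  [[0,0,0],[0,0,0],60],
  [[0,0,0],[0,0,0],45],
  [[0,0,0],[0,0,0],38],
  [[0,0,0],[0,0,0],32],
  [[0,0,0],[0,0,0],32],
  [[0,0,0],[0,0,0],32],
])

```text
clock: 17.75
tcp_pos: [0.6277, -0.1502, 0.0203]
orientation: [-2.288, 2.153, -0.001]
contact_force: [-1.2, -0.7, 6.6]
grip_width: 0.0289
```

Request:
arm_command([
  [[0,0,0],[0,0,0],28],
  [[0,0,0],[0,0,0],28],
  [[0,0,0],[0,0,0],28],
])

```text
clock: 18.05
tcp_pos: [0.6276, -0.1502, 0.0203]
orientation: [-2.288, 2.153, -0.001]
contact_force: [-2.6, 0.5, 6.0]
grip_width: 0.029
```

Request:
arm_command([
  [[0,0,0],[0,0,0],20],
  [[0,0,0.01],[0,0,0],20],
  [[0,0,0.03],[0,0,0],20],
  [[0,0,0.06],[0,0,0],20],
  [[0,0,0.09],[0,0,0],20],
  [[0,0,0.09],[0,0,0],20],
])

```text
clock: 18.65
tcp_pos: [0.6304, -0.1504, 0.1145]
orientation: [-2.284, 2.15, -0.01]
contact_force: [0.7, -1.5, -1.1]
grip_width: 0.0286
```

Request:
arm_command([
  [[-0.005,-0.03,0],[0,0,0.03],20],
  [[-0.015,-0.065,0],[0,0,0.06],20],
  [[-0.03,-0.1,0],[0,0,0.09],20],
  [[-0.055,-0.125,0],[0,0,0.09],20],
  [[-0.085,-0.135,0],[0,0,0.09],20],
  [[-0.115,-0.136,0],[0,0,0.09],20],
  [[-0.14,-0.136,0],[0,0,0.09],20],
  [[-0.16,-0.136,0],[0,0,0.09],20],
  [[-0.16,-0.136,0],[0,0,0.09],20],
  [[-0.16,-0.136,0],[0,0,0.09],20],
])

```text
clock: 19.65
tcp_pos: [0.4673, -0.286, 0.1095]
orientation: [-2.382, 2.048, 0.0]
contact_force: [0.5, -0.2, -0.6]
grip_width: 0.0288
```

```bash
python3 - <<'E'
from h import *
f=r.grab_frame("wrist");cv2.imwrite("pics/w8.png",f)
o=r.get_obs();print(o["grip_width"],o["contact_force"],o["tcp_pos"],o["orientation"],o["joints"])
E
```

```text
0.02863912003581749 [ 1.1149 -0.223  -1.0266] [ 0.4682 -0.2859  0.1096] [-2.3824  2.047  -0.0009] [ 0.6147  0.421  -0.2245  1.9496  0.1286  0.7839 -1.1017]
```

View pics/w8.png

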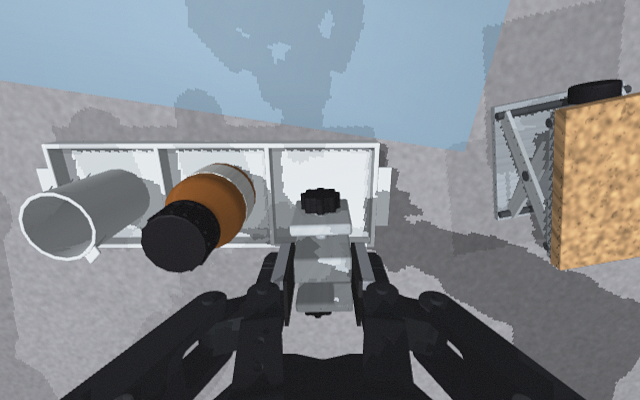

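The boss head is centred over the end pocket: pocket columns 270–376, boss column 322. Beaker and bottle are standing in theirs.

Request:
arm_command([
  [[0,0,-0.02],[0,0,0],20],
  [[0,0,-0.045],[0,0,0],20],
  [[0,0,-0.065],[0,0,0],20],
  [[0,0,-0.077],[0,0,0],20],
  [[0,0,-0.081],[0,0,0],20],
  [[0,0,-0.083],[0,0,0],20],
  [[0,0,-0.083],[0,0,0],20],
  [[0,0,-0.084],[0,0,0],20],
  [[0,0,-0.084],[0,0,0],20],
])

```text
clock: 20.6
tcp_pos: [0.4678, -0.2863, 0.0262]
orientation: [-2.382, 2.048, -0.002]
contact_force: [0.1, -0.1, -0.7]
grip_width: 0.029
```

Request:
arm_command([
  [[0,0,-0.001],[0,0,0],20],
  [[0,0,-0.001],[0,0,0],20],
])

```text
clock: 20.8
tcp_pos: [0.4674, -0.2861, 0.0248]
orientation: [-2.382, 2.048, -0.001]
contact_force: [0.1, 0.4, -0.6]
grip_width: 0.0289
```

Request:
arm_command([
  [[0,0,-0.001],[0,0,0],20],
  [[0,0,-0.001],[0,0,0],20],
  [[0,0,-0.001],[0,0,0],20],
])

```text
clock: 21.1
tcp_pos: [0.4675, -0.2862, 0.0242]
orientation: [2.382, -2.048, 0.001]
contact_force: [-0.8, 0.9, 5.9]
grip_width: 0.0286
```

Request:
arm_command([
  [[0,0,0.001],[0,0,0],36],
  [[0,0,0.001],[0,0,0],42],
  [[0,0,0.001],[0,0,0],42],
  [[0,0,0.015],[0,0,0],42],
  [[0,0,0.04],[0,0,0],42],
  [[0,0,0.08],[0,0,0],50],
  [[0,0,0.13],[0,0,0],80],
  [[0,0,0.18],[0,0,0],100],
  [[0.01,0.03,0.22],[0,0,0.14],100],
  [[0.02,0.07,0.226],[0,0,0.28],100],
])

```text
clock: 22.1
tcp_pos: [0.4898, -0.2183, 0.2562]
orientation: [-2.645, 1.694, -0.017]
contact_force: [1.0, 0.1, -0.7]
grip_width: 0.0852
```

Request:
arm_command([
  [[0.01,0.035,0],[0,0,0.14],100],
  [[0.02,0.07,0],[0,0,0.28],100],
  [[0.025,0.105,0],[0,0,0.42],100],
  [[0.03,0.14,0],[0,0,0.56],100],
  [[0.035,0.175,0],[0,0,0.7],100],
  [[0.04,0.21,0],[0,0,0.84],100],
  [[0.042,0.245,0],[0,0,0.98],100],
  [[0.042,0.28,0],[0,0,1.12],100],
  [[0.042,0.31,0],[0,0,1.26],100],
  [[0.042,0.336,0],[0,0,1.29],100],
])

```text
clock: 23.1
tcp_pos: [0.5289, 0.1218, 0.2506]
orientation: [3.132, 0.244, 0.001]
contact_force: [0.8, -0.5, 0.0]
grip_width: 0.0858
```

Request:
arm_command([
  [[0,0,0],[0,0,0],100],
  [[0,0,0],[0,0,0],100],
  [[0,0,0],[0,0,0],100],
])

```text
clock: 23.4
tcp_pos: [0.5295, 0.1185, 0.2499]
orientation: [3.132, 0.232, 0.0]
contact_force: [0.3, 0.5, 0.5]
grip_width: 0.0852
```

```bash
python3 - <<'E'
from h import *
import pickle
m=r.camera_model("wrist");f=r.grab_frame("wrist");cv2.imwrite("pics/w9.png",f);pickle.dump(m,open("w9.pkl","wb"))
o=r.get_obs();print(o["contact_force"],o["tcp_pos"],o["orientation"])
E
```

```text
[ 0.5233 -0.8176  0.0185] [0.5295 0.1184 0.2498] [3.1321 0.2317 0.0002]
```

View pics/w9.png

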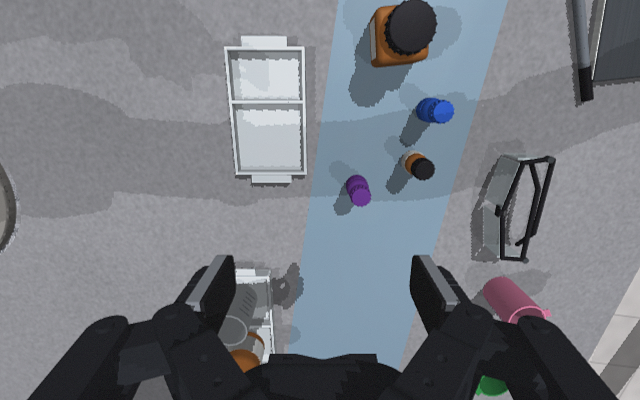

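The picture shows:
- tray2 with outer corners at about (225,47), (303,45), (306,176) and (238,180), divider at row 101, larger pocket on the -y side.
- Jar cap centred at (410,28).
- Amber vial cap at (423,168), between the blue (435,111) and purple (360,190) ones.

```bash
python3 - <<'E'
from h import *
import pickle
m=pickle.load(open("w9.pkl","rb"));f=cv2.imread("pics/w9.png")
for n,(x0,x1,y0,y1),z in(("jar",(375,450,0,70),.088),("vial",(405,440,150,185),.06)):
    k=(f[y0:y1,x0:x1].max(2)<52).astype(np.uint8)
    c=max(cv2.findContours(k,0,2)[0],key=cv2.contourArea)+[x0,y0];(x,y),R=cv2.minEnclosingCircle(c)
    print(n,x,y,R,cast("wrist",[(x,y)],z,m),cast("wrist",[(x,y)],z-.012,m),np.ptp(cast("wrist",[(x-R,y),(x+R,y)],z,m)[:,0]))
q=cast("wrist",[(225,47),(303,45),(306,176),(237,180),(230,101),(305,101)],.018,m)[:,:2];print(q,q[:4].mean(0))
a=np.radians(8.6);y=np.array([-np.sin(a),np.cos(a)]);d=(q[4]+q[5])/2-.015*y;print("centre by divider",d,"angle",np.degrees(np.arctan2(*(q[4]-q[5])[::-1])),np.degrees(np.arctan2(-(q[0]-q[3])[0],(q[0]-q[3])[1])))
for c in((q[:4].mean(0)),d):print("large",c-.029*y,"narrow",c+.044*y)
print("blue",cast("wrist",[(440,111)],.055,m),"purple",cast("wrist",[(361,195)],.055,m))
E
```

```text
jar 410.15716552734375 28.687681198120117 28.36414337158203 [[0.5886 0.2661 0.088 ]] [[0.5913 0.2687 0.076 ]] 0.05099658392434159
vial 422.0 168.5 11.543496131896973 [[0.642  0.1358 0.06  ]] [[0.6464 0.1335 0.048 ]] 0.02599490467339516
[[0.4016 0.2322]
 [0.4886 0.2472]
 [0.5119 0.0962]
 [0.4243 0.0778]
 [0.4102 0.1744]
 [0.4987 0.1876]] [0.4566 0.1633]
centre by divider [0.4567 0.1662] angle -171.52214353966284 8.368133124958916
large [0.4609 0.1347] narrow [0.45   0.2068]
large [0.461  0.1375] narrow [0.4501 0.2097]
blue [[0.6472 0.2001 0.055 ]] purple [[0.5802 0.0927 0.055 ]]
```

Request:
arm_command([
  [[0.018,0.045,0],[0,0,0],100],
  [[0.036,0.09,-0.01],[0,0,0],100],
  [[0.054,0.135,-0.03],[0,0,0],100],
  [[0.0585,0.1475,-0.06],[0,0,0],100],
  [[0.0585,0.1475,-0.1],[0,0,0],100],
  [[0.0585,0.1475,-0.13],[0,0,0],100],
  [[0.0585,0.1475,-0.155],[0,0,0],100],
  [[0.0585,0.1475,-0.17],[0,0,0],100],
  [[0.0585,0.1475,-0.175],[0,0,0],100],
  [[0.0585,0.1475,-0.175],[0,0,0],80],
], newtons=40)

```text
clock: 24.45
tcp_pos: [0.5882, 0.267, 0.0747]
orientation: [3.133, 0.234, -0.0]
contact_force: [0.1, 0.5, 0.5]
grip_width: 0.0729
```

Request:
arm_command([
  [[0,0,0],[0,0,0],65],
  [[0,0,0],[0,0,0],55],
  [[0,0,0],[0,0,0],45],
  [[0,0,0],[0,0,0],35],
  [[0,0,0],[0,0,0],30],
  [[0,0,0],[0,0,0],30],
  [[0,0,0],[0,0,0],30],
])

```text
clock: 25.15
tcp_pos: [0.5891, 0.268, 0.0765]
orientation: [-3.132, -0.235, -0.005]
contact_force: [0.5, 0.4, 5.7]
grip_width: 0.0407
```

Request:
arm_command([
  [[0,0,0.006],[0,0,0],30],
  [[0,0,0.02],[0,0,0],30],
  [[0,0,0.04],[0,0,0],30],
  [[0,0,0.06],[0,0,0],30],
  [[0,0,0.06],[0,0,0],30],
  [[0,0,0.06],[0,0,0],30],
])

```text
clock: 25.75
tcp_pos: [0.5878, 0.2674, 0.1349]
orientation: [3.133, 0.235, 0.001]
contact_force: [-0.2, -0.7, -2.9]
grip_width: 0.0407
```

Request:
arm_command([
  [[-0.012,-0.012,0],[0,0,0],30],
  [[-0.03,-0.031,0],[0,0,0],30],
  [[-0.053,-0.054,0],[0,0,0],30],
  [[-0.076,-0.078,0],[0,0,0],30],
  [[-0.099,-0.102,0],[0,0,0],30],
  [[-0.116,-0.12,0],[0,0,0],30],
  [[-0.1275,-0.131,0],[0,0,0],30],
  [[-0.1275,-0.131,0],[0,0,0],30],
  [[-0.1275,-0.131,0],[0,0,0],30],
])

```text
clock: 26.65
tcp_pos: [0.4603, 0.1364, 0.1342]
orientation: [-3.133, -0.235, 0.001]
contact_force: [0.2, 0.9, -2.5]
grip_width: 0.0405
```

```bash
python3 - <<'E'
from h import *
import pickle
m=r.camera_model("wrist");f=r.grab_frame("wrist");cv2.imwrite("pics/w10.png",f);pickle.dump(m,open("w10.pkl","wb"))
o=r.get_obs();print(o["grip_width"],o["contact_force"],o["tcp_pos"],o["orientation"])
E
```

```text
0.040582233493381366 [ 1.0266  0.0152 -2.6402] [0.4608 0.137  0.1344] [-3.1321 -0.2357 -0.0003]
```

View pics/w10.png

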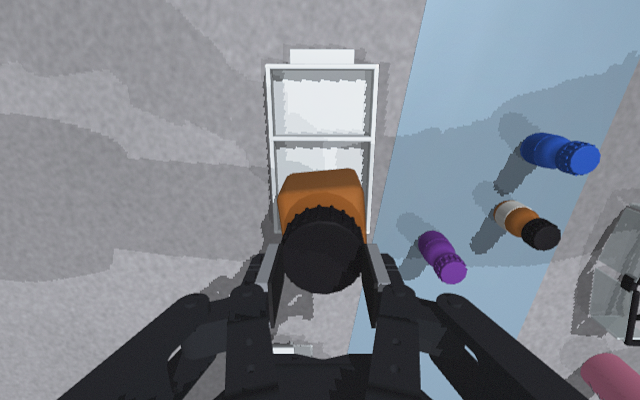

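The jar is held upright, square to the tray and centred over it (cap at (323,250)). The divider is at row 139 and the outer end wall at row 66. I'll check the tray from these, then lower.

```bash
python3 - <<'E'
from h import *
import pickle
m=pickle.load(open("w10.pkl","rb"))
q=cast("wrist",[(267,66),(378,66),(275,139),(373,138)],.018,m)[:,:2]
a=np.radians(8.6);y=np.array([-np.sin(a),np.cos(a)])
for c in((q[0]+q[1])/2-.075*y,(q[2]+q[3])/2-.015*y):print(c,"large",c-.029*y,"narrow",c+.044*y)
print("vial cap top",cast("wrist",[(546,234)],.06,m))
E
```

```text
[0.4567 0.1637] large [0.461 0.135] narrow [0.4501 0.2072]
[0.4576 0.166 ] large [0.4619 0.1374] narrow [0.451  0.2095]
vial cap top [[0.643  0.1377 0.06  ]]
```

Request:
arm_command([
  [[0,0,-0.015],[0,0,0],30],
  [[0,0,-0.03],[0,0,0],30],
  [[0,0,-0.035],[0,0,0],30],
  [[0,0,-0.035],[0,0,0],30],
])

```text
clock: 27.1
tcp_pos: [0.4593, 0.1364, 0.0979]
orientation: [3.133, 0.236, -0.005]
contact_force: [0.5, -0.6, -1.9]
grip_width: 0.0407
```

Request:
arm_command([
  [[0,0,-0.008],[0,0,0],30],
  [[0,0,-0.014],[0,0,0],30],
  [[0,0,-0.017],[0,0,0],30],
  [[0,0,-0.018],[0,0,0],30],
  [[0,0,-0.018],[0,0,0],30],
])

```text
clock: 27.6
tcp_pos: [0.4604, 0.1365, 0.0816]
orientation: [-3.133, -0.235, 0.0]
contact_force: [0.4, -0.0, -2.2]
grip_width: 0.0406
```

Request:
arm_command([
  [[0,0,-0.001],[0,0,0],30],
  [[0,0,-0.001],[0,0,0],30],
  [[0,0,-0.001],[0,0,0],30],
])

```text
clock: 27.9
tcp_pos: [0.4605, 0.1364, 0.0808]
orientation: [-3.133, -0.235, -0.0]
contact_force: [0.1, -0.3, -2.4]
grip_width: 0.0408
```

Request:
arm_command([
  [[0,0,-0.001],[0,0,0],30],
  [[0,0,-0.001],[0,0,0],30],
  [[0,0,-0.002],[0,0,0],30],
  [[0,0,-0.002],[0,0,0],30],
])

```text
clock: 28.3
tcp_pos: [0.4615, 0.1366, 0.0801]
orientation: [3.132, 0.235, 0.003]
contact_force: [-1.9, -1.1, 13.1]
grip_width: 0.0406
```

Request:
arm_command([
  [[0,0,0.001],[0,0,0],50],
  [[0,0,0.001],[0,0,0],65],
  [[0,0,0.001],[0,0,0],80],
  [[0,0,0.02],[0,0,0],80],
  [[0,0,0.06],[0,0,0],80],
  [[0,0,0.1],[0,0,0],70],
  [[0.045,0,0.12],[0,0,0],60],
  [[0.09,0,0.12],[0,0,0],60],
  [[0.135,0,0.12],[0,0,0],60],
  [[0.1815,-0.001,0.12],[0,0,0],60],
])

```text
clock: 29.3
tcp_pos: [0.6436, 0.1352, 0.1986]
orientation: [3.132, 0.235, 0.001]
contact_force: [0.8, 0.9, 0.7]
grip_width: 0.0514
```

Request:
arm_command([
  [[0,0,0],[0,0,0],60],
  [[0,0,0],[0,0,0],60],
])

```text
clock: 29.5
tcp_pos: [0.642, 0.1355, 0.1975]
orientation: [-3.132, -0.234, 0.003]
contact_force: [0.2, 0.3, -0.0]
grip_width: 0.0514
```

```bash
python3 - <<'E'
from h import *
o=r.get_obs();print(o["grip_width"],o["contact_force"],o["tcp_pos"],o["orientation"])
m=r.camera_model("wrist");f=r.grab_frame("wrist");cv2.imwrite("pics/w11.png",f)
K,T=m["camera_matrix"],m["camera_from_world"]
c=T[:3,:3]@[.642,.1355,.06]+T[:3,3];u=(K@c)[:2]/c[2];print("predicted",u)
x,y=u.astype(int);k=(f[y-30:y+30,x-30:x+30].max(2)<52).astype(np.uint8)
for c in cv2.findContours(k,0,2)[0]:
    if cv2.contourArea(c)>80:
        (a,b),R=cv2.minEnclosingCircle(c+[x-30,y-30]);print(a,b,R,cast("wrist",[(a,b)],.06,m),cast("wrist",[(a,b)],.053,m))
E
```

```text
0.05140701766890683 [ 0.2394  0.2918 -0.0295] [0.642  0.1355 0.1975] [-3.132  -0.2343  0.0026]
predicted [322.1514 181.7373]
325.4195251464844 181.44253540039062 12.90398120880127 [[0.6451 0.1363 0.06  ]] [[0.6455 0.1343 0.053 ]]
```

Request:
arm_command([
  [[0.002,0,-0.03],[0,0,0],60],
  [[0.002,0,-0.07],[0,0,0],60],
  [[0.002,0,-0.11],[0,0,0],60],
  [[0.002,0,-0.135],[0,0,0],60],
  [[0.002,0,-0.155],[0,0,0],60],
  [[0.002,0,-0.168],[0,0,0],60],
  [[0.002,0,-0.1765],[0,0,0],60],
  [[0.002,0,-0.1765],[0,0,0],60],
  [[0.002,0,-0.1765],[0,0,0],50],
  [[0.002,0,-0.1765],[0,0,0],42],
], newtons=25)

```text
clock: 30.55
tcp_pos: [0.6446, 0.1358, 0.0234]
orientation: [-3.132, -0.235, -0.003]
contact_force: [0.3, 0.3, -0.8]
grip_width: 0.0359
```

Request:
arm_command([
  [[0,0,0],[0,0,0],36],
  [[0,0,0],[0,0,0],32],
  [[0,0,0],[0,0,0],28],
  [[0,0,0],[0,0,0],24],
  [[0,0,0],[0,0,0],24],
  [[0,0,0],[0,0,0],24],
])

```text
clock: 31.15
tcp_pos: [0.6446, 0.1357, 0.0228]
orientation: [-3.133, -0.235, -0.002]
contact_force: [0.4, -0.2, 6.0]
grip_width: 0.0242
```

Request:
arm_command([
  [[0,0,0.006],[0,0,0],24],
  [[0,0,0.02],[0,0,0],24],
  [[0,0,0.05],[0,0,0],24],
  [[0,0,0.08],[0,0,0],24],
  [[0,0,0.1],[0,0,0],24],
  [[0,0,0.1],[0,0,0],24],
])

```text
clock: 31.75
tcp_pos: [0.6457, 0.1364, 0.1262]
orientation: [-3.132, -0.235, -0.009]
contact_force: [-0.1, 0.3, 0.3]
grip_width: 0.0242
```

Request:
arm_command([
  [[-0.015,0.006,0],[0,0,0],24],
  [[-0.045,0.018,0],[0,0,0],24],
  [[-0.075,0.03,0],[0,0,0],24],
  [[-0.105,0.042,0],[0,0,0],24],
  [[-0.135,0.053,0],[0,0,0],24],
  [[-0.165,0.065,0],[0,0,0],24],
  [[-0.185,0.073,0],[0,0,0],24],
  [[-0.195,0.077,0],[0,0,0],24],
  [[-0.195,0.077,0],[0,0,0],24],
  [[-0.195,0.077,0],[0,0,0],24],
])

```text
clock: 32.75
tcp_pos: [0.4498, 0.2119, 0.122]
orientation: [3.133, 0.234, 0.0]
contact_force: [0.3, 0.1, 0.4]
grip_width: 0.0236
```

```bash
python3 - <<'E'
from h import *
f=r.grab_frame("wrist");cv2.imwrite("pics/w12.png",f)
o=r.get_obs();print(o["grip_width"],o["contact_force"],o["tcp_pos"],o["orientation"])
E
```

```text
0.02365797278828647 [-0.5195 -0.1169 -0.6428] [0.4501 0.2118 0.122 ] [3.1329 0.2329 0.0006]
```

View pics/w12.png

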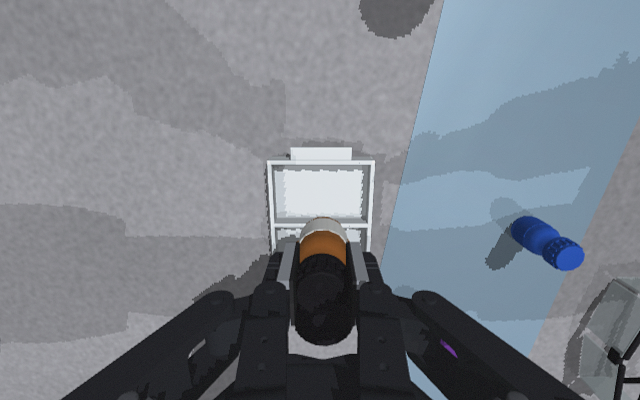

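The vial is held upright; tray2's end wall is at row 163 and its divider at row 224. Checking the narrow pocket's centre, then lowering.

```bash
python3 - <<'E'
from h import *
q=cast("wrist",[(268,163),(375,163),(275,225),(371,224)],.018)[:,:2]
a=np.radians(8.6);y=np.array([-np.sin(a),np.cos(a)])
print("narrow",(q[0]+q[1])/2-.031*y,(q[2]+q[3])/2+.029*y)
E
```

```text
narrow [0.4506 0.2067] [0.4513 0.2102]
```

Request:
arm_command([
  [[0,0,-0.02],[0,0,0],24],
  [[0,0,-0.045],[0,0,0],24],
  [[0,0,-0.065],[0,0,0],24],
  [[0,0,-0.08],[0,0,0],24],
  [[0,0,-0.088],[0,0,0],24],
  [[0,0,-0.092],[0,0,0],24],
  [[0,0,-0.093],[0,0,0],24],
  [[0,0,-0.093],[0,0,0],24],
])

```text
clock: 33.6
tcp_pos: [0.4493, 0.2127, 0.0296]
orientation: [-3.132, -0.235, -0.001]
contact_force: [0.9, 0.1, -0.7]
grip_width: 0.024
```

Request:
arm_command([
  [[0,0,-0.001],[0,0,0],24],
  [[0,0,-0.002],[0,0,0],24],
  [[0,0,-0.002],[0,0,0],24],
])

```text
clock: 33.9
tcp_pos: [0.449, 0.2125, 0.0273]
orientation: [-3.133, -0.235, -0.001]
contact_force: [0.1, 0.3, -1.3]
grip_width: 0.024
```

Request:
arm_command([
  [[0,0,-0.001],[0,0,0],24],
  [[0,0,-0.001],[0,0,0],24],
  [[0,0,-0.001],[0,0,0],24],
])

```text
clock: 34.2
tcp_pos: [0.4492, 0.2126, 0.0267]
orientation: [3.133, 0.235, 0.001]
contact_force: [-0.1, -0.5, 6.0]
grip_width: 0.0238
```

Request:
arm_command([
  [[0,0,0.001],[0,0,0],32],
  [[0,0,0.001],[0,0,0],40],
  [[0,0,0.001],[0,0,0],48],
  [[0,0,0.001],[0,0,0],48],
  [[0,0,0.02],[0,0,0],48],
  [[0,0,0.05],[0,0,0],48],
  [[0,0,0.09],[0,0,0],48],
  [[0,0,0.14],[0,0,0],60],
  [[0.01,-0.02,0.18],[0,0,0],60],
  [[0.02,-0.05,0.22],[0,0,0],60],
])

```text
clock: 35.2
tcp_pos: [0.4684, 0.1642, 0.2475]
orientation: [-3.131, -0.241, -0.002]
contact_force: [2.4, -1.0, 0.2]
grip_width: 0.051
```

Request:
arm_command([
  [[0.01,-0.03,0.03],[0,0,0],60],
  [[0.02,-0.06,0.06],[0,0,0],60],
  [[0.03,-0.1,0.09],[0,0,0],60],
  [[0.04,-0.14,0.12],[0,0,0],60],
  [[0.05,-0.18,0.15],[0,0,0],60],
  [[0.05,-0.22,0.15],[0,0,0],60],
  [[0.05,-0.25,0.15],[0,0,0],60],
  [[0.05,-0.25,0.15],[0,0,0],60],
  [[0.05,-0.25,0.15],[0,0,0],60],
])

```text
clock: 36.1
tcp_pos: [0.5184, -0.0872, 0.395]
orientation: [-3.132, -0.233, 0.001]
contact_force: [0.2, 0.5, -0.6]
grip_width: 0.0509
```

```bash
python3 - <<'E'
from h import *
f=r.grab_frame("wrist");s=r.grab_frame("scene")
a=cv2.resize(s[60:300,190:470],(560,480),interpolation=2)
b=cv2.resize(f[:260,160:500],(392,300))
cv2.imwrite("pics/end.png",np.vstack([f[0:250,60:620],cv2.resize(s[80:290,200:480],(560,350*560//560),interpolation=2)]))
o=r.get_obs();print(o["contact_force"],o["tcp_pos"],o["clock"])
E
```

```text
[0.3424 0.0458 0.3047] [ 0.5186 -0.0854  0.3952] 36.2
```

View pics/end.png

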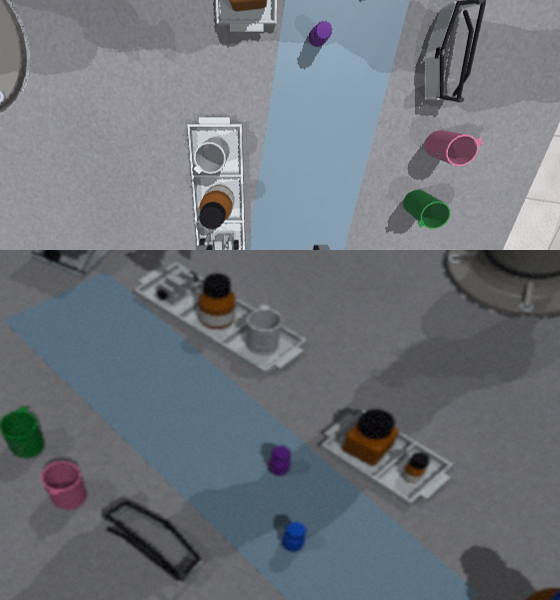

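The final picture shows all five items upright in their pockets. The boss head (175,290), bottle (217,300) and beaker (263,330) are in tray3; the jar (372,437) and vial (416,467) are in tray2. The glasses and the decoys stand where they were, so I'm handing in.

```bash
python3 -c "
from bench import r
print(r.hand_in())"
```

```text
the job is handed in; nothing more can be done
None
```

Both kits are made up and the job is handed in at about 36 s of the 128 s allowed.

- **Stirring kit:** the round amber bottle is in the middle pocket of the three-pocket tray, with the beaker in the +y end pocket and the boss head in the -y end pocket.
- **Sampling kit:** the square jar is in the larger pocket of the two-pocket tray and the amber vial in the narrower one.

**Last check:** a wrist and a scene view before handing in showed all five standing upright in their pockets. The safety glasses and the green, pink, blue and purple look-alikes were where they started. The large bottle was mostly out of that last picture, but the arm never went near it. The gripper was clear and the force reading was near zero.

**What failed or disagreed:**
- The first boss head grasp was too shallow and closed on nothing. The boss head did not move, and a deeper second grasp held.
- The gripper read 3 to 4 mm under the stated sizes on the bottle cap, jar cap and vial, though all three held firmly.
- The beaker was pressed on its pocket floor with about 22 N before I eased off and let go. The other contact readings were 13 N or less.

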